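# Seat the drive disc of a chocolate stone grinder

### The arm

A 6-joint arm with a two-finger parallel gripper is mounted at the origin on the work surface. World frame = base frame: x ahead of the robot, y to its left, z up, the work surface at z = 0. Lengths are in m, angles in rad, forces in N, time in s.
With the tool pointing down it reaches from about 0.35 to 0.85 m from the base axis. Payload 8.1 kg.
Tool frame: the origin (TCP) lies on the mounting face of the last link; the fingertips stand 186 mm ahead of it and the grasp point (between the pads) lies 167 mm ahead of it (grip_point_offset is the distance from the TCP to the grasp point, in m); z points along the fingers, y is the direction in which the jaws open and shut (so a half turn about z gives the same grasp; the last joint's range is limited). The gripper opens to 93 mm and grips with 3 to 60 N. Pads are 15 mm wide; open, the fingers measure 128 mm over their backs; the gripper's body (75 mm by 188 mm) begins 65 mm behind the grasp point.
Start: joints at [-0.085, 0.13, 1.488, -0, 1.523, -0.085], TCP at [0.6, 0, 0.405] pointing down, gripper open.
Joint ranges: [-2.96, 2.96], [-0.89, 2.26], [0.02, 2.5], [-1.34, 4.48], [0, 2.73], [-2.66, 2.66]. Speed limits (rad/s): [2.39, 2.39, 2.79, 3.14, 3.14, 3.14].

### API

Orientations are given as a rotation vector (axis times angle).
In Python, from plant import read_state, read_camera, close_job, grip_point_offset gives the robot as it stands.
- The arm moves only by the shell command python3 -m creep 'ROWS' [OPENING] [FORCE]. ROWS is JSON, a list of rows, each a list of 2 entries, a list of its own where there are three numbers: the shift along the tool's x, y, z in cm, then the turn, a rotation vector about the tool's x, y, z in degrees. In form: [[[tx, ty, tz], [rx, ry, rz]], ...]. A call has 1 to 12 rows; each row shifts and turns the commanded pose from where the row before left it, along the tool's axes as they then stand; what a row does not reach is not made up. A row lasts 1/12 s, in which the tool goes at most 41.7 mm and 7.16 degrees, less where a joint would pass 70% of its speed; a pose out of reach is approached as far as the arm can. A call is refused whole if a number of a shift passes 4.17 or a number of a turn 7.16, either way. A call with a gripper value outside its range is refused whole. OPENING is the opening in per cent of the stroke, from 0 (shut) to 100 (fully open), set as the call begins (- or left out, the last holds). The fingers move at their own pace and stop on an object; FORCE is the grip in N (left out, the last holds). Time passes only in rows, so rows that do not move let the fingers close. It gives the time, the measured TCP pose, the force and the opening at its end, in the units of the state.
- read_state(): the state, without advancing time (a new reading comes with each control period).
- read_camera(name): name is "scene" or "side" or "wrist"; returns a dict with "img" (420x560x3 uint8, red, green, blue), "K" (3x3 intrinsics, pixels), "T" (4x4, takes a point from camera to world coordinates). Camera axes: x right, y down, z forward; pixel columns grow to the right and rows downward; lengths in m; the calibration is good to about 2 mm. A picture is of the moment at which its call begins. There is no depth.
- close_job(): hands the job in, once; it reports no verdict.
The state is a dict: "t": time; "q": joint angles; "dq": joint speeds; "joint_torque": joint torques, N m; "tool_pos": TCP position; "orientation": TCP orientation; "force": force on the tool from outside, world axes, zero at the start; "wrist_torque": the same for the moment, N m; "opening": finger opening in m.
Only numpy, scipy, OpenCV 4.12 (cv2) and the standard library are available. Lean on these libraries where they do the work, as an engineer would, in place of code of your own. Each camera call takes 0.05 s, during which the arm holds its last target.

### The job

The white drive disc of the cream stone grinder sits loose and high on its spindle because the notch in its rim is not over the red pin that stands on the grinder's deck. With a fingertip, push the disc round by one of its vanes until the notch is over the pin, then press the disc straight down on its hub until it is fully home, and take the hand away. Do not lift the disc, and leave everything else on the table where it stands.

Things in the scene. Friction and masses are not known exactly. Their poses are not given: they have to be found in the camera images.
- grinder: Fixed cream stone grinder, drum taken off: round foot, radius 110 mm, with a flat dark-plated deck 50 mm above the table; at its own +y, 185 mm from the spindle, a vented motor tower, radius 62 mm (74 at the foot), 136 mm high. Origin: on the table on the spindle's vertical axis, z up. The red pin is on its +x side. Place and yaw vary.
- pin_top (a point): Top of the fixed red upright pin (10 mm across, domed top) on the deck, 58 mm from the spindle's axis and 66 mm above the table. A flat red mark on the deck, 26 by 12 mm, runs outward from it and stays visible beyond the disc's rim.
- notch (a point): Middle of the disc's one rim notch, at the plate's top face, 58 mm from the axis. The notch is a radial slot 16 mm wide, open at the rim, 18 mm deep, right through the plate; the plate is blue on both sides of it. Lined up, it clears the pin by about 3 mm each side. The plate is white, radius 64 mm, 10 mm thick, its top 78 mm above the table while high.
- hub_top (a point): Centre of the flat top of the disc's round hub (radius 20 mm), on the spindle's axis, 28 mm above the plate's underside: where to press. About 96 mm above the table at the start, 82 mm when home.
- drive_disc (a joint): Turn of the disc about the spindle, rad, counterclockwise from above positive; 0 or any whole turn = notch over pin. No stops; stays where left (drag 0.05 N m). On the plate stand the grey hub and three straight radial vanes at 60, 180 and 300 deg counterclockwise from the notch, each 9 mm thick, from the hub to 58 mm from the axis, 16 mm high (tops 94 mm above the table while high).
- disc_slide (a joint): How far the disc has been pressed down, m: 0 at the start, 0.014 fully home (the end of its travel, held off the deck by 4 mm); negative when lifted (it would slide up 30 mm). A tight rubber seal holds it at any height: pressing it down takes about 6 N. Off the pin the plate lands on the pin after 2 mm.
- star_knob: Loose white six-lobed plastic knob, 53 mm across and 42 mm high. Origin at the centre of its underside. A bystander: leave it.
- roller: Loose grey granite grinding roller lying flat, 80 mm across and 44 mm high. Origin at the centre of its underside. A bystander: leave it.
- drum: Loose empty steel grinder drum, 200 mm across and 125 mm high. Origin at the centre of its underside. A bystander: leave it.
- nib_jar: Loose brown jar with a steel cap, 68 mm across and 110 mm high. Origin at the centre of its underside. A bystander: leave it.
- bowl: Loose steel bowl, 140 mm across and 60 mm high. Origin at the centre of its underside. A bystander: leave it.
- spatula: Loose spatula, 170 mm long, lying flat along its own x; origin near its middle. A bystander: leave it.
- mould: Loose pale chocolate mould, 100 by 190 mm and 22 mm high. Origin at the centre of its underside. A bystander: leave it.

How it is judged:
At the end, for the whole second after the job is handed in: The drive disc is at rest, pressed down at least 12 of its 14 mm, with the middle of its notch within 5 mm (seen from above) of the pin's centre (value of joint disc_slide above 0.012 m and horizontal distance between notch and pin_top below 0.005 m and velocity of joint drive_disc between -0.02 and 0.02 rad/s and velocity of joint disc_slide between -0.02 and 0.02 m/s); the robot touches nothing.
It fails at once if the drive disc is lifted more than 4 mm above where it started (value of joint disc_slide below -0.004 m).
It fails at once if another thing on the table is lifted or pushed more than 20 mm (distance of any of star_knob, roller, drum, nib_jar, bowl, spatula, mould from where it was at the start of the episode above 0.02 m).
It also fails if it takes over 48 s, if anything falls off the work surface, if the arm or the gripper's body presses on something with over 40 N, if the wrist force passes 120 N, or if a joint passes its speed limit or range.

## Working session

There is one attempt and no reset: what is moved stays moved. The work goes in short steps, Python scripts to look and compute and a shell command to move; the robot and the scene stay as the last step left them, time stands still between calls to the robot, and variables do not carry over. Pictures are saved under pics/ and viewed, and the job is handed in when it is done.

```bash
mkdir -p pics; ls
python3 - <<'E'
from plant import *
import cv2,numpy as np
s=read_state();print({k:np.round(v,3) for k,v in s.items()},grip_point_offset)
for n in ["scene","side","wrist"]:
    c=read_camera(n);cv2.imwrite(f"pics/{n}0.png",c["img"][:,:,::-1]);np.savez(f"{n}0.npz",**c);print(n,np.round(c["K"],1).tolist(),np.round(c["T"],3).tolist())
E
```

```text
pics
{'t': np.float64(0.0), 'q': array([-0.085,  0.131,  1.489,  0.   ,  1.523, -0.085]), 'dq': array([ 0.   , -0.002, -0.002,  0.   ,  0.   , -0.001]), 'joint_torque': array([-2.0000e-03, -5.5985e+01, -4.9176e+01,  7.7000e-02,  3.6000e-02,
       -0.0000e+00]), 'tool_pos': array([0.6  , 0.   , 0.404]), 'orientation': array([-2.220e+00, -2.221e+00,  2.000e-03]), 'force': array([-0.219,  0.488, -0.012]), 'wrist_torque': array([-0.001, -0.024, -0.03 ]), 'opening': np.float64(0.093)} 0.1673
scene [[408.6, 0.0, 278.5], [0.0, 408.6, 209.7], [0.0, 0.0, 1.0]] [[-0.531, 0.492, -0.69, 1.309], [0.847, 0.322, -0.423, 0.481], [0.015, -0.809, -0.588, 0.736], [0.0, 0.0, 0.0, 1.0]]
side [[545.0, 0.0, 274.6], [0.0, 545.0, 217.0], [0.0, 0.0, 1.0]] [[0.977, -0.119, 0.175, 0.201], [-0.21, -0.626, 0.751, -1.387], [0.02, -0.77, -0.637, 1.26], [0.0, 0.0, 0.0, 1.0]]
wrist [[295.3, 0.0, 276.5], [0.0, 295.3, 211.4], [0.0, 0.0, 1.0]] [[1.0, 0.0, -0.001, 0.6], [-0.0, -0.968, -0.25, 0.07], [-0.001, 0.25, -0.968, 0.384], [0.0, 0.0, 0.0, 1.0]]
```

View pics/scene0.png

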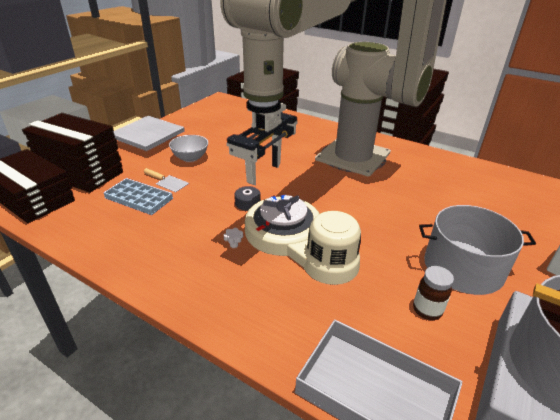

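View pics/side0.png

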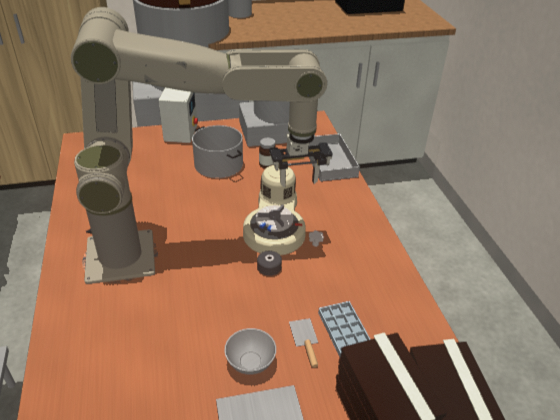

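View pics/wrist0.png

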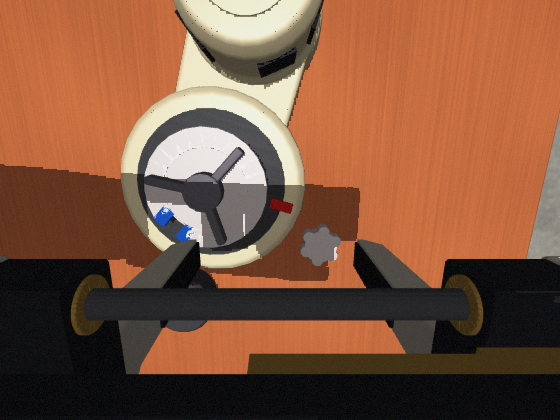

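Wrist view: hub at about (203,190), red mark at (281,205), blue patches at (165,214) and (186,233), so the notch is near (176,224). The vanes point to (238,155), (150,182) and (220,240).

```bash
cat > h.py <<'E'
import cv2,numpy as np
from plant import *
def ray(c,u,v,z):
    d=c["T"][:3,:3]@np.linalg.solve(c["K"],[u,v,1.]);o=c["T"][:3,3]
    return o+d*(z-o[2])/d[2]
def proj(c,p):
    q=c["T"][:3,:3].T@(np.array(p)-c["T"][:3,3]);q=c["K"]@q;return q[:2]/q[2]
def cents(m,amin=15):
    n,l,st,ce=cv2.connectedComponentsWithStats(m.astype(np.uint8));return [(tuple(np.round(ce[i],1)),int(st[i,4])) for i in range(1,n) if st[i,4]>=amin]
def masks(c):
    i=c["img"].astype(int);r,g,b=i[...,0],i[...,1],i[...,2]
    return (b>r+60)&(b>g+40),(r>90)&(g<40)&(b<50)
E
python3 - <<'E'
from h import *
c=dict(np.load("wrist0.npz"))
B,R=masks(c)
print(cents(B),cents(R))
g=c["img"].astype(int)
# dark deck annulus outer / plate: print rows
img=c["img"][80:280,110:310,::-1];cv2.imwrite("pics/crop.png",cv2.resize(img,(600,600),interpolation=cv2.INTER_NEAREST))
for n,u,v,z in [("hub",203,190,.096)]+[("red",*k[0],.05) for k in cents(R)]+[("blue",*k[0],.078) for k in cents(B)]: print(n,np.round(ray(c,u,v,z),4))
E
```

```text
[((np.float64(163.1), np.float64(216.2)), 229), ((np.float64(183.2), np.float64(233.4)), 160)] [((np.float64(280.9), np.float64(205.5)), 213)]
hub [0.5271 0.0171 0.096 ]
red [ 0.6049 -0.0096  0.05  ]
blue [ 0.4778 -0.0148  0.078 ]
blue [ 0.4979 -0.0343  0.078 ]
```

View pics/crop.png

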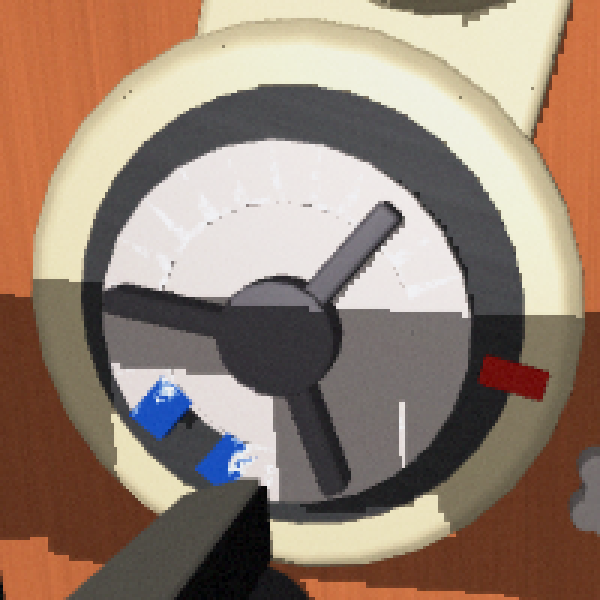

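```bash
cat >> h.py <<'E'
def fitc(P):
    from scipy.optimize import least_squares
    P=np.array(P)[:,:2]
    r=least_squares(lambda x:np.hypot(*(P-x[:2]).T)-x[2],[*P.mean(0),.05],loss='soft_l1',f_scale=.001)
    return r.x,np.abs(r.fun).max()
E
python3 - <<'E'
from h import *
c=dict(np.load("wrist0.npz"))
f=lambda L,z:[ray(c,110+(a-1)/3,80+(b-1)/3,z) for a,b in L]
pl=[(275,138),(472,320),(150,205),(400,175),(440,220),(460,400),(410,465),(372,490),(295,500),(103,300)]
x,e=fitc(f(pl,.078));print(x,e)
h=[(218,335),(225,365),(245,387),(275,396),(305,390),(240,290)]
print(fitc(f(h,.096)))
o=x[:2]
red=ray(c,280.9,205.5,.05)[:2]-o
b1=ray(c,163.1,216.2,.078)[:2]-o; b2=ray(c,183.2,233.4,.078)[:2]-o
for v in (red,b1,b2): print(np.hypot(*v),np.degrees(np.arctan2(v[1],v[0])))
for a,b in [(387,210),(125,298),(335,488)]:
    v=f([(a,b)],.094)[0][:2]-o;print('vane',np.hypot(*v),np.degrees(np.arctan2(v[1],v[0])))
d=f([(480,372),(548,383),(485,357),(477,385),(549,375),(543,402)],.05)
print([np.round(p[:2]-o,4).tolist() for p in d])
E
```

```text
[0.52649388 0.01456067 0.0644756 ] 0.0023637457882918697
(array([0.52546956, 0.01421359, 0.01939629]), np.float64(0.0003747712414117095))
0.08205887569093706 -17.11209131149995
0.05688344629429314 -148.95572013063654
0.056612017798559386 -120.38881177870192
vane 0.05562391206934158 48.38217530028986
vane 0.05198832836632139 165.28390826579394
vane 0.05550273324593185 -73.49804523362025
[[0.0654, -0.022], [0.0918, -0.0263], [0.0673, -0.016], [0.0642, -0.0271], [0.0921, -0.0231], [0.0899, -0.034]]
```

```bash
python3 -m creep '[[[-0.7,-2.25,0],[0,0,0]],[[-0.7,-2.25,0],[0,0,0]],[[-0.7,-2.25,0],[0,0,0]],[[-0.7,-2.25,0],[0,0,0]],[[0,0,0],[0,0,6]],[[0,0,0],[0,0,7]],[[0,0,0],[0,0,7]],[[0,0,0],[0,0,7]],[[0,0,0],[0,0,7]],[[0,0,0],[0,0,7]],[[0,0,0],[0,0,7]],[[0,0,0],[0,0,7]]]' 0 20
python3 -m creep '[[[0,0,0],[0,0,7]],[[0,0,0],[0,0,7]],[[0,0,0],[0,0,7]],[[0,0,0],[0,0,7]],[[0,0,0],[0,0,7]],[[0,0,0],[0,0,5]],[[0,0,2],[0,0,0]],[[0,0,2],[0,0,0]],[[0,0,0],[0,0,0]],[[0,0,0],[0,0,0]]]'
python3 - <<'E'
from h import *
c=read_camera("wrist");np.savez("w1.npz",**c);cv2.imwrite("pics/w1.png",c["img"][:,:,::-1])
s=read_state();print(s['t'],s['q'],s['tool_pos'],s['orientation'],s['opening'],s['force'])
E
```

```text
t: 1.15
tool_pos: [0.5099, -0.028, 0.4044]
orientation: [-2.999, -0.936, 0.001]
force: [0.2, -0.3, -0.6]
opening: 0.0175
t: 1.98
tool_pos: [0.5094, -0.0279, 0.3635]
orientation: [-3.138, 0.137, 0.005]
force: [0.4, -0.3, -0.3]
opening: 0.0006
2.0333 [-1.55196644e-01 -9.03878704e-02  1.78487417e+00 -3.92087827e-06
  1.44797425e+00  1.50277260e+00] [ 0.50989683 -0.0279537   0.36493132] [-3.13851599e+00  1.36882737e-01  1.35544885e-03] 0.00039840685185283504 [1.07238605 0.69442984 0.65724921]
```

View pics/w1.png

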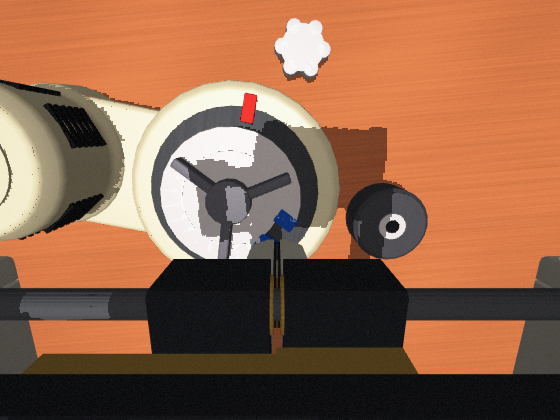

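The view is now turned: red mark at (249,108), hub at about (229,202), vane A tip at (289,178). The finger tips are at about (277,245), over the gap behind vane A.

Run:
```python
from h import *
c=dict(np.load("w1.npz"))
B,R=masks(c);print(cents(R),cents(B))
cv2.imwrite("pics/w1c.png",cv2.resize(c["img"][80:280,130:340,::-1],(630,600),interpolation=cv2.INTER_NEAREST))
for o in ([.5265,.0146],):
    v=ray(c,*cents(R)[0][0],.05)[:2]-o;print(v,np.hypot(*v),np.degrees(np.arctan2(v[1],v[0])))
print(ray(c,229,203,.096), proj(c,[.5265,.0146,.096]))
```

```text
[] [((np.float64(285.0), np.float64(220.5)), 279), ((np.float64(265.6), np.float64(237.4)), 70)]Traceback (most recent call last):
  File "<stdin>", line 6, in <module>
IndexError: list index out of range
```

View pics/w1c.png

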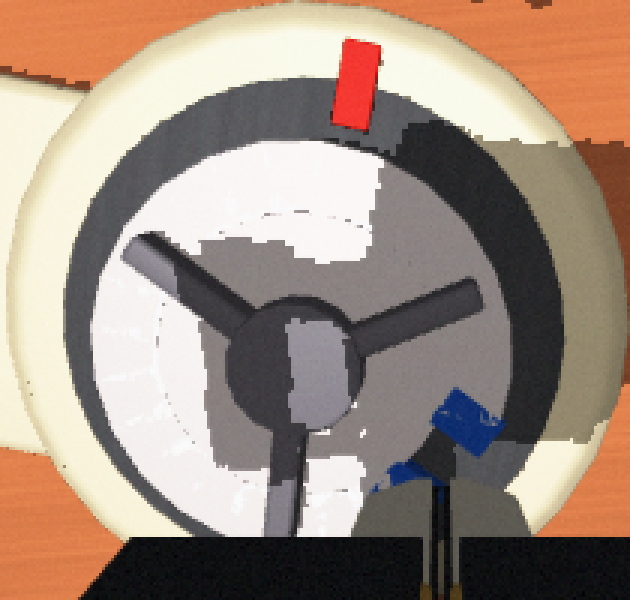

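```bash
cat >> h.py <<'E'
def redm(c):
    h=cv2.cvtColor(c["img"],cv2.COLOR_RGB2HSV);return ((h[...,0]<5)|(h[...,0]>174))&(h[...,1]>190)&(h[...,2]>80)
E
python3 - <<'E'
from h import *
c=dict(np.load("w1.npz"))
f=lambda L,z:[ray(c,130+(a-1)/3,80+(b-1)/3,z) for a,b in L]
pl=[(93,320),(300,140),(512,345),(140,215),(450,190),(400,155),(105,415),(150,490),(495,270),(505,400)]
x,e=fitc(f(pl,.078));print(x,e)
dk=[(67,320),(300,78),(562,320),(110,170),(500,165),(430,110),(553,400),(90,410)]
print('deck',fitc(f(dk,.05)))
h=[(227,370),(250,417),(295,434),(340,417),(361,380)]
print('hub',fitc(f(h,.096)))
cr=[k for k in cents(redm(c)) if k[1]>60];print(cr)
for o in (x[:2],np.array([.526,.0145])):
  v=ray(c,*cr[0][0],.05)[:2]-o;print(np.hypot(*v),np.degrees(np.arctan2(v[1],v[0])))
  for a,b in [(473,295),(137,245)]:
    v=f([(a,b)],.094)[0][:2]-o;print('vane',np.hypot(*v),np.degrees(np.arctan2(v[1],v[0])))
E
```

```text
[0.52482732 0.01398953 0.06475497] 0.002831659233844555
deck (array([0.52570956, 0.01375836, 0.08323572]), np.float64(0.0011522560059510495))
hub (array([0.52539654, 0.01369428, 0.01930775]), np.float64(0.00020708614747946483))
[((np.float64(248.4), np.float64(107.8)), 360)]
0.08335415725283624 -15.970671571791387
vane 0.05597011165806191 -72.06735747618289
vane 0.05550356828865423 44.779195285274035
0.08237120558469241 -16.536482235429006
vane 0.05610915326422232 -73.36727463808946
vane 0.05431358381082512 45.268326589945225
```

```bash
python3 -m creep '[[[0,0.1,2],[0,0,0]],[[0,0,2],[0,0,0]],[[0,0,2],[0,0,0]],[[0,0,1.5],[0,0,0]],[[0,0,1],[0,0,0]],[[0,0,0.5],[0,0,0]],[[0,0,0.2],[0,0,0]],[[0,0,0],[0,0,0]],[[0,0,0],[0,0,0]]]'
python3 - <<'E'
from h import *
for n in("side","wrist"):
  c=read_camera(n);i=c["img"][:,:,::-1]
  if n=="side": i=cv2.resize(i[130:290,180:380],(750,600))
  cv2.imwrite(f"pics/d_{n}.png",i)
s=read_state();print(s['t'],s['tool_pos'],s['force'])
E
```

```text
t: 2.78
tool_pos: [0.5105, -0.029, 0.274]
orientation: [3.138, -0.137, 0.003]
force: [0.6, 0.4, 0.5]
opening: 0.0004
2.8833 [ 0.51042554 -0.02905185  0.27393487] [ 0.29327185 -0.6343401   0.10293674]
```

View pics/d_side.png

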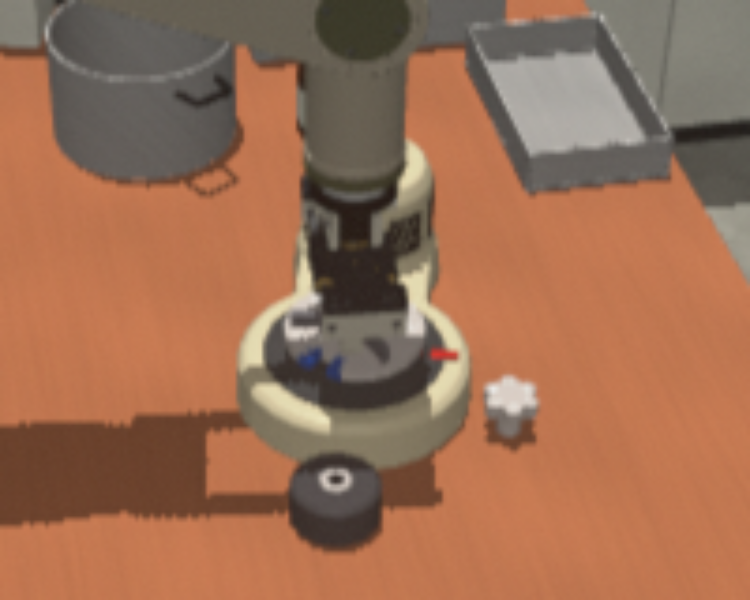

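View pics/d_wrist.png

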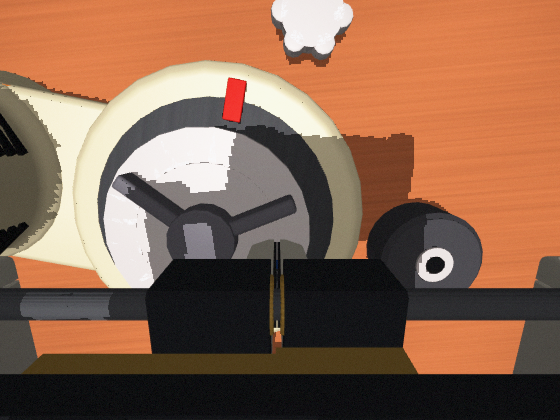

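Tips are at z = 88 mm, on the clockwise side of vane A and clear of it. I'll go 4 mm lower, then sweep round.

```bash
python3 -m creep '[[[0,0,0.4],[0,0,0]],[[0,0,0],[0,0,0]],[[0.39,0.09,0],[0,0,-5]],[[0.39,0.09,0],[0,0,-5]],[[0.39,0.09,0],[0,0,-5]],[[0.39,0.09,0],[0,0,-5]],[[0.39,0.09,0],[0,0,-5]],[[0.39,0.09,0],[0,0,-5]],[[0.39,0.09,0],[0,0,-5]],[[0.39,0.09,0],[0,0,-5]],[[0,0,0],[0,0,0]],[[0,0,0],[0,0,0]]]'
python3 - <<'E'
from h import *
c=read_camera("wrist");cv2.imwrite("pics/s1.png",c["img"][:,:,::-1])
s=read_state();print(s['t'],s['tool_pos'],s['orientation'],s['force'])
from scipy.spatial.transform import Rotation as Ro
x=Ro.from_rotvec(s['orientation']).as_matrix();psi=np.arctan2(x[1,1],x[0,1]);u=np.array([np.cos(psi),np.sin(psi)]);t=np.array([-u[1],u[0]])
d=s['tool_pos'][:2]-[.5256,.014];print(np.degrees(psi),d@u,d@t)
E
```

```text
t: 3.88
tool_pos: [0.5412, -0.0292, 0.2685]
orientation: [-2.997, -0.941, 0.001]
force: [-0.5, 0.4, -0.4]
opening: 0.0006
3.9333 [ 0.54118425 -0.02923846  0.26859256] [-2.99752140e+00 -9.40079208e-01  3.30445569e-04] [-1.06874827  0.27887633  0.21905189]
-55.17518494902859 0.0443942155552405 -0.011899011505530117
```

View pics/s1.png

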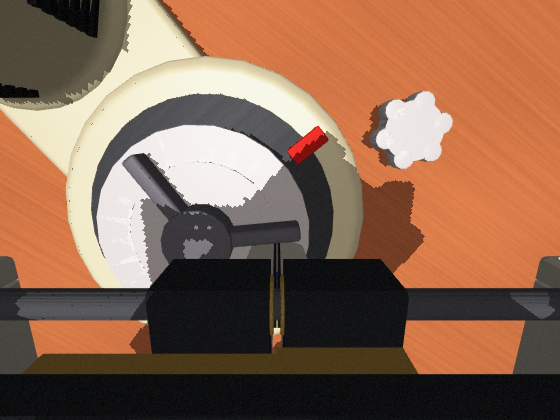

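The finger is on vane A, now nearly horizontal in the picture with its tip at (298,231), and the disc is turning with it. I'll keep going.

```bash
python3 -m creep '[[[0.39,0.09,0],[0,0,-5]],[[0.39,0.09,0],[0,0,-5]],[[0.39,0.09,0],[0,0,-5]],[[0.39,0.09,0],[0,0,-5]],[[0.39,0.09,0],[0,0,-5]],[[0.39,0.09,0],[0,0,-5]],[[0.39,0.09,0],[0,0,-5]],[[0.39,0.09,0],[0,0,-5]],[[0,0,0],[0,0,0]],[[0,0,0],[0,0,0]]]'
python3 -m creep '[[[0.39,0.09,0],[0,0,-5]],[[0.39,0.09,0],[0,0,-5]],[[0.39,0.09,0],[0,0,-5]],[[0.39,0.09,0],[0,0,-5]],[[0.39,0.09,0],[0,0,-5]],[[0.39,0.09,0],[0,0,-5]],[[0.39,0.09,0],[0,0,-5]],[[0,0,0],[0,0,0]],[[0,0,0],[0,0,0]]]'
cat > p.py <<'E'
from h import *
import sys
from scipy.spatial.transform import Rotation as Ro
c=read_camera("wrist");np.savez("last.npz",**c);cv2.imwrite(f"pics/{sys.argv[1]}.png",c["img"][:,:,::-1])
s=read_state();print(s['t'],s['tool_pos'],s['q'],s['force'])
x=Ro.from_rotvec(s['orientation']).as_matrix();psi=np.arctan2(x[1,1],x[0,1]);u=np.array([np.cos(psi),np.sin(psi)]);t=np.array([-u[1],u[0]])
d=s['tool_pos'][:2]-[.5256,.014];print(np.degrees(psi),d@u,d@t)
E
python3 p.py s2
```

```text
t: 4.77
tool_pos: [0.5654, -0.0093, 0.2687]
orientation: [2.496, 1.907, 0.0]
force: [-0.2, -0.1, -0.3]
opening: 0.0007
t: 5.52
tool_pos: [0.5717, 0.0175, 0.2689]
orientation: [1.809, 2.568, 0.0]
force: [0.6, -0.8, 0.3]
opening: 0.0004
5.5667 [0.57172686 0.01745628 0.26888952] [-5.91713071e-02  1.60670954e-01  1.70975310e+00  1.95922497e-04
  1.27073369e+00 -4.03081264e-01] [0.39678407 0.20457926 0.20459212]
19.701273347615597 0.04459190615284168 -0.012296154352016374
```

View pics/s2.png

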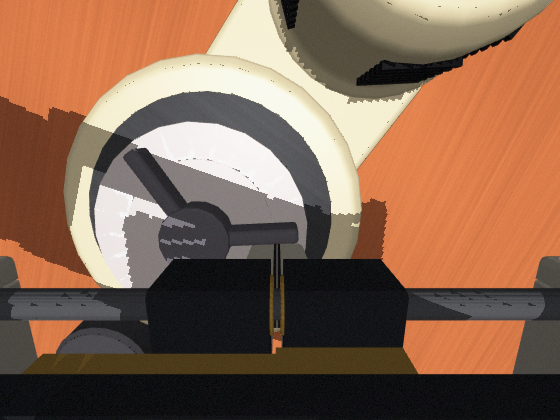

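Run:
```python
from h import *
c=dict(np.load("last.npz"))
cv2.imwrite("pics/s2c.png",cv2.resize(c["img"][110:270,80:340,::-1],(780,480),interpolation=cv2.INTER_NEAREST))
o=np.array([.5256,.014])
for a,b in [(297,232),(135,154)]:
    v=ray(c,a,b,.094)[:2]-o;print('vane',np.hypot(*v),np.degrees(np.arctan2(v[1],v[0])))
```

```text
vane 0.05697041745582719 25.023933324585844
vane 0.05528248223334821 139.89153539259476
```

View pics/s2c.png

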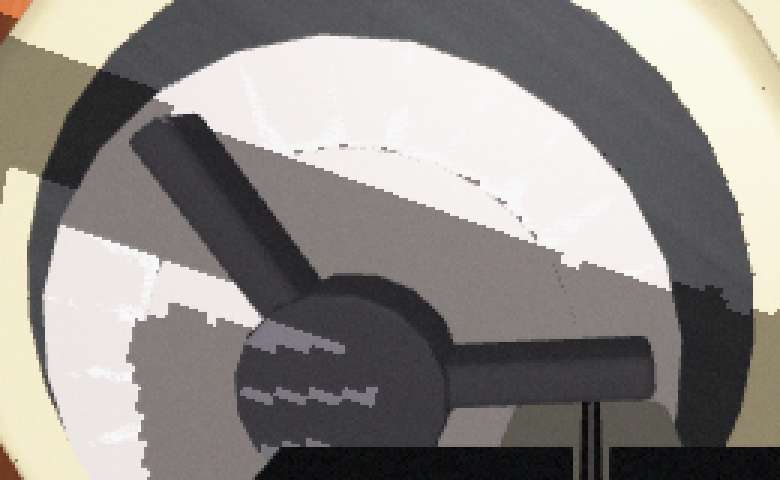

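```bash
python3 - <<'E'
from h import *
c=dict(np.load("last.npz"))
o=np.array([.5256,.014])
for a,b in [(297.5,236.5),(130.5,155)]:
    v=ray(c,a,b,.094)[:2]-o;print('vane',np.hypot(*v),np.degrees(np.arctan2(v[1],v[0])))
E
python3 -m creep '[[[0.39,0.09,0],[0,0,-5]],[[0.39,0.09,0],[0,0,-5]],[[0.31,0.07,0],[0,0,-4]],[[0.31,0.07,0],[0,0,-4]],[[0,0,0],[0,0,0]],[[0,0,0],[0,0,0]],[[0,0,0],[0,0,0]]]'
python3 p.py s3
python3 -m creep '[[[-0.4,0,0],[0,0,0]],[[-0.4,0,0],[0,0,0]],[[0,0,-2],[0,0,0]],[[0,0,-3],[0,0,0]],[[0,0,-3],[0,0,0]],[[-3,0,-2],[0,0,0]],[[-3,0,0],[0,0,0]],[[0,0,0],[0,0,0]],[[0,0,0],[0,0,0]]]'
python3 p.py s4
```

```text
vane 0.05710908863850245 22.36441239311934
vane 0.05609327828971811 142.26345743138165
t: 6.15
tool_pos: [0.5684, 0.0313, 0.2689]
orientation: [1.383, 2.821, 0.0]
force: [-0.3, -0.4, 0.0]
opening: 0.0002
6.2 [0.56836458 0.03129501 0.26882887] [-3.50913139e-02  1.53753073e-01  1.71757292e+00  8.92445198e-05
  1.27011784e+00 -6.94982494e-01] [-0.3257647  -0.25316192  0.59932739]
37.807465631680834 0.0443892432794822 -0.012550754568448409
t: 6.95
tool_pos: [0.6108, -0.0236, 0.3688]
orientation: [1.381, 2.821, 0.0]
force: [-0.1, 0.3, 0.1]
opening: 0.0006
7.0 [ 0.61020475 -0.02269128  0.36812247] [-1.21204829e-01  1.78079736e-01  1.50254097e+00  2.83883412e-04
  1.46214826e+00 -7.82652884e-01] [-0.02898669  0.02279029  0.72639275]
37.89642743202271 0.04422639707698112 -0.08092118967458918
```

View pics/s4.png

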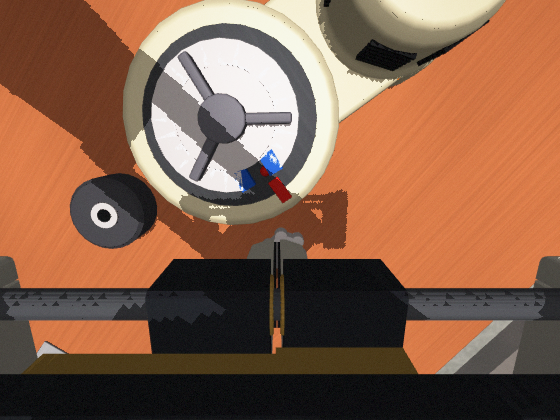

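The notch has come round to the pin: blue patches at (248,180) and (270,160), red mark at (279,187), with the pin showing partly in the slot. Next I'll measure the remaining angle.

```bash
cat > m.py <<'E'
from h import *
c=dict(np.load("last.npz"))
o=np.array([.5256,.014]); an=lambda v:(round(float(np.hypot(*v))*1000,1),round(float(np.degrees(np.arctan2(v[1],v[0]))),2))
B,_=masks(c);R=redm(c)
for k in cents(B): print('blue',k[1],an(ray(c,*k[0],.078)[:2]-o))
for k in cents(R): print('red',k,an(ray(c,*k[0],.05)[:2]-o))
y,x=150-30+0,0
print('pin proj exp -16.4',proj(c,[*(o+.058*np.array([np.cos(-.286),np.sin(-.286)])),.066]))
cv2.imwrite("pics/mc.png",cv2.resize(c["img"][70:220,150:320,::-1],(680,600),interpolation=cv2.INTER_NEAREST))
E
python3 m.py
```

```text
blue 294 (54.6, -5.49)
blue 198 (55.9, -34.17)
red ((np.float64(263.6), np.float64(171.4)), 51) (58.1, -18.67)
red ((np.float64(279.5), np.float64(189.4)), 282) (82.4, -16.41)
pin proj exp -16.4 [264.82180253 171.94868494]
```

```bash
sleep 1
```

```text
(no output)
```

View pics/mc.png

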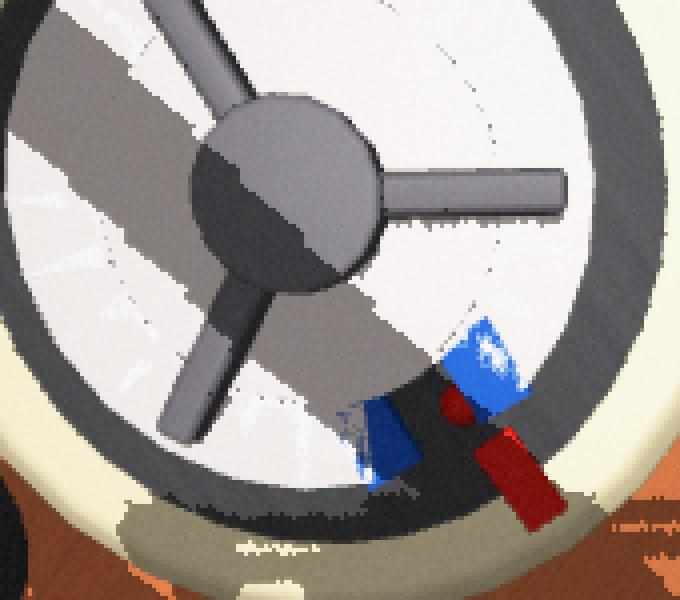

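```bash
cat >> m.py <<'E'
import sys
f=lambda a,b,z:ray(c,150+(a-1.5)/4,70+(b-1.5)/4,z)[:2]-o
E
python3 - <<'E'
exec(open('m.py').read())
for n,a,b,z in [('L1',390,400,.078),('L2',422,460,.078),('R1',445,365,.078),('R2',490,420,.078),('vA',565,190,.094),('vC',180,435,.094),('pin',460,405,.066)]: print(n,an(f(a,b,z)))
L1,L2,R1,R2=[f(a,b,.078) for a,b in [(390,400),(422,460),(445,365),(490,420)]]
print('dir',an(L2-L1),an(R2-R1),'mid',an((L1+L2+R1+R2)/4))
E
```

```text
blue 294 (54.6, -5.49)
blue 198 (55.9, -34.17)
red ((np.float64(263.6), np.float64(171.4)), 51) (58.1, -18.67)
red ((np.float64(279.5), np.float64(189.4)), 282) (82.4, -16.41)
pin proj exp -16.4 [264.82180253 171.94868494]
L1 (47.1, -29.44)
L2 (62.7, -28.38)
R1 (47.1, -11.17)
R2 (63.2, -11.65)
vA (57.0, 39.33)
vC (55.6, -79.99)
pin (57.1, -15.93)
dir (15.6, -25.15) (16.1, -13.04) mid (54.4, -20.12)
```

The notch is at −20.2° and the pin at −16.3°, so it needs about 4° more.

```bash
python3 -m creep '[[[3,0,0],[0,0,0]],[[3,0,0],[0,0,0]],[[0,0,3],[0,0,0]],[[0,0,3],[0,0,0]],[[0,0,2.5],[0,0,0]],[[0,0,1.5],[0,0,0]],[[0,0,0],[0,0,0]],[[0.4,0,0],[0,0,0]],[[0.4,0,0],[0,0,0]],[[0,0,0],[0,0,0]],[[0,0,0],[0,0,0]]]'
python3 p.py s5
python3 -m creep '[[[0.16,0.03,0],[0,0,-2]],[[0.16,0.03,0],[0,0,-2]],[[0,0,0],[0,0,0]],[[0,0,0],[0,0,0]],[[0,0,0],[0,0,0]]]'
python3 p.py s6
python3 -m creep '[[[-0.4,0,0],[0,0,0]],[[-0.4,0,0],[0,0,0]],[[0,0,-2],[0,0,0]],[[0,0,-3],[0,0,0]],[[0,0,-3],[0,0,0]],[[-3,0,-2],[0,0,0]],[[-3,0,0],[0,0,0]],[[0,0,0],[0,0,0]],[[0,0,0],[0,0,0]]]'
python3 p.py s7; python3 m.py
```

```text
t: 7.92
tool_pos: [0.5686, 0.0319, 0.2703]
orientation: [1.376, 2.822, 0.002]
force: [0.5, 0.4, -0.2]
opening: 0.0007
7.9667 [0.5686929  0.03169848 0.27016858] [-3.43400272e-02  1.52167970e-01  1.71670985e+00  2.67379705e-05
  1.27054231e+00 -6.97857439e-01] [-0.20559323  0.17080437  0.11204569]
38.01636209056433 0.04485034992478849 -0.012596852785427501
t: 8.38
tool_pos: [0.5671, 0.0342, 0.2694]
orientation: [1.279, 2.868, 0.001]
force: [0.5, -1.5, 1.1]
opening: 0.0005
8.4333 [0.56704421 0.03418344 0.26921915] [-3.00047294e-02  1.49931736e-01  1.72104778e+00 -1.12139931e-04
  1.26960797e+00 -7.61881445e-01] [ 0.96705186 -1.55199162  1.2712083 ]
41.935364336120855 0.044318742844712766 -0.0126823847492887
t: 9.18
tool_pos: [0.6129, -0.0175, 0.3685]
orientation: [-1.281, -2.868, 0.0]
force: [-0.1, 0.4, -0.5]
opening: 0.0006
9.2333 [ 0.61224924 -0.01666628  0.36791827] [-1.11007583e-01  1.83361534e-01  1.49699035e+00  3.21220606e-04
  1.46291373e+00 -8.42777877e-01] [-0.88224189 -0.06034544 -0.49821979]
41.925389072163284 0.043978329293160486 -0.08071194796450191
blue 189 (55.9, -4.12)
blue 226 (55.5, -31.52)
red ((np.float64(261.6), np.float64(173.1)), 80) (57.9, -17.4)
red ((np.float64(275.2), np.float64(193.0)), 278) (82.6, -16.47)
pin proj exp -16.4 [261.72611729 174.67666023]
```

View pics/mc.png

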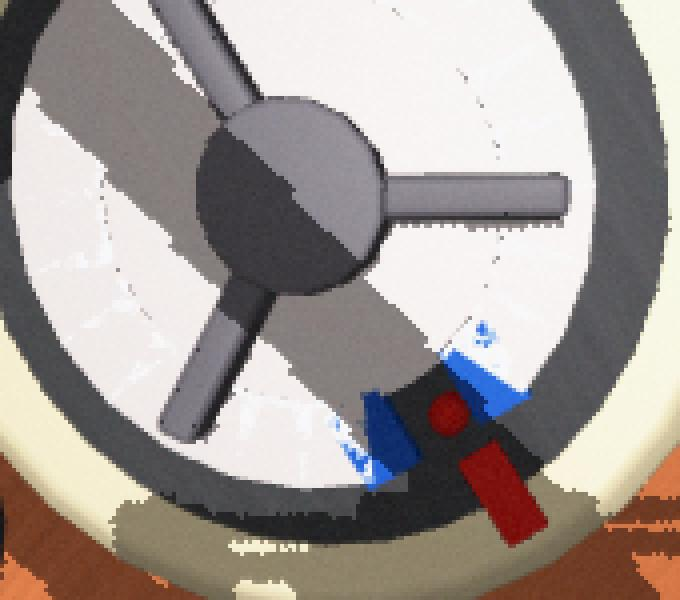

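Run:
```python
exec(open('m.py').read())
for n,a,b,z in [('vA',569,195,.094),('vC',185,434,.094),('pin',449,413,.066)]: print(n,an(f(a,b,z)))
L1,L2,R1,R2=[f(a,b,.078) for a,b in [(390,397),(421,459),(444,364),(487,419)]]
print([an(v) for v in (L1,L2,R1,R2)],'mid',an((L1+L2+R1+R2)/4))
print("cam",c["T"][:3,3])
```

```text
blue 189 (55.9, -4.12)
blue 226 (55.5, -31.52)
red ((np.float64(261.6), np.float64(173.1)), 80) (57.9, -17.4)
red ((np.float64(275.2), np.float64(193.0)), 278) (82.6, -16.47)
pin proj exp -16.4 [261.72611729 174.67666023]
vA (57.4, 42.66)
vC (54.8, -75.51)
pin (56.6, -15.33)
[(46.0, -25.34), (61.9, -24.65), (46.3, -7.26), (62.1, -8.04)] mid (53.5, -16.31)
cam [0.56720457 0.03452883 0.34904276]
```

Notch −16.3° (slot edges, with the vanes giving the same on average), pin −15.3° to −16.4°. That is well inside the 3° clearance, so I'll move over the hub.

```bash
python3 -m creep '[[[2.7,-1.45,0],[0,0,0]],[[2.7,-1.45,0],[0,0,0]],[[2.7,-1.5,0],[0,0,0]],[[0,0,2.5],[0,0,0]],[[0,0,2.5],[0,0,0]],[[0,0,2],[0,0,0]],[[0,0,0.8],[0,0,0]],[[0,0,0],[0,0,0]],[[0,0,0],[0,0,0]]]'
python3 p.py s8
```

```text
t: 9.98
tool_pos: [0.5251, 0.0149, 0.2907]
orientation: [-1.277, -2.869, 0.001]
force: [0.2, 0.3, 0.3]
opening: 0.0004
10.0333 [0.52564256 0.01477293 0.29169503] [-6.94591563e-02  1.39363381e-02  1.82132312e+00  1.00972387e-04
  1.30556076e+00 -8.02750727e-01] [ 0.29340386 -0.56668955  0.31498664]
42.01300628247633 0.0005489453204782335 0.0005457949025216669
```

View pics/s8.png

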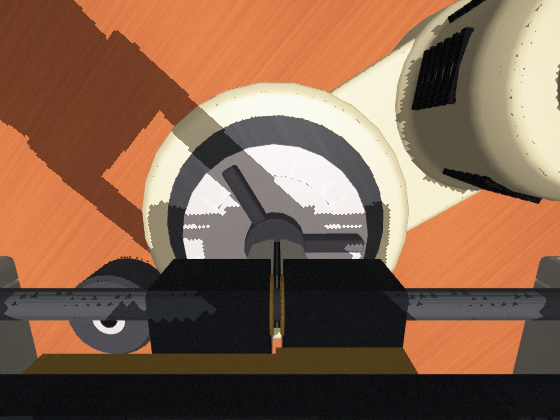

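The tip is centred on the hub, near (277,240), with about 10 mm left above it. Pressing slowly.

```bash
python3 -m creep '[[[0,0,0.3],[0,0,0]],[[0,0,0.3],[0,0,0]],[[0,0,0.2],[0,0,0]],[[0,0,0.2],[0,0,0]],[[0,0,0.2],[0,0,0]],[[0,0,0.2],[0,0,0]],[[0,0,0],[0,0,0]],[[0,0,0],[0,0,0]]]'
python3 -m creep '[[[0,0,0.2],[0,0,0]],[[0,0,0.2],[0,0,0]],[[0,0,0],[0,0,0]],[[0,0,0],[0,0,0]]]'
```

```text
t: 10.7
tool_pos: [0.5255, 0.0145, 0.2768]
orientation: [1.278, 2.87, 0.0]
force: [1.2, -0.7, 1.1]
opening: 0.0004
t: 11.03
tool_pos: [0.5255, 0.0145, 0.2727]
orientation: [1.278, 2.87, 0.0]
force: [1.4, -1.0, 0.8]
opening: 0.0005
```

```bash
python3 -m creep '[[[0,0,0.2],[0,0,0]],[[0,0,0.2],[0,0,0]],[[0,0,0],[0,0,0]]]'
python3 -m creep '[[[0,0,0.15],[0,0,0]],[[0,0,0],[0,0,0]],[[0,0,0],[0,0,0]]]'
python3 -m creep '[[[0,0,0.1],[0,0,0]],[[0,0,0],[0,0,0]],[[0,0,0],[0,0,0]]]'
```

```text
t: 11.28
tool_pos: [0.5254, 0.0146, 0.2687]
orientation: [1.278, 2.87, 0.0]
force: [0.2, -0.3, 1.0]
opening: 0.0003
t: 11.53
tool_pos: [0.5256, 0.0146, 0.2682]
orientation: [1.277, 2.869, 0.0]
force: [-2.2, 0.0, 10.8]
opening: 0.0003
t: 11.78
tool_pos: [0.5257, 0.0146, 0.2681]
orientation: [1.277, 2.869, 0.0]
force: [-7.3, 0.2, 18.3]
opening: 0.0004
```

There's a hard stop at tip height 82 mm, with the force rising to 18 N, so the disc is home. Retreating straight up to check.

```bash
python3 -m creep '[[[0,0,-0.25],[0,0,0]],[[0,0,-1],[0,0,0]],[[0,0,-2.5],[0,0,0]],[[0,0,-3],[0,0,0]],[[0,0,-3],[0,0,0]],[[-3,2,0],[0,0,0]],[[-3,2,0],[0,0,0]],[[-2,0.4,0],[0,0,0]],[[0,0,0],[0,0,0]],[[0,0,0],[0,0,0]]]'
python3 p.py s9; python3 m.py
python3 - <<'E'
from h import *
o=np.array([.5256,.014])
c=dict(np.load('last.npz'))
np.set_printoptions(precision=1,suppress=True)
S=read_camera("side");cv2.imwrite("pics/s9side.png",S["img"][:,:,::-1])
for z in (.096,.082):print([ (proj(c,[*(o+.02*np.array([np.cos(a),np.sin(a)])),z])-[150,70])*4 for a in np.radians([41.9,131.9,-48,-138])])
E
```

```text
t: 12.62
tool_pos: [0.6118, -0.0159, 0.3631]
orientation: [-1.278, -2.868, 0.001]
force: [-0.3, 0.2, -0.6]
opening: 0.0004
12.6667 [ 0.61127708 -0.01544336  0.36308775] [-1.09172338e-01  1.83746680e-01  1.50545679e+00  2.66437691e-04
  1.45431038e+00 -8.41794548e-01] [ 0.32748156  0.48074277 -0.36876544]
41.97442169895322 0.04400437706049512 -0.079190201118679
blue 231 (54.9, -1.55)
blue 181 (54.5, -28.76)
red ((np.float64(261.5), np.float64(176.0)), 84) (58.0, -17.29)
red ((np.float64(275.2), np.float64(196.2)), 287) (82.6, -16.45)
pin proj exp -16.4 [261.45103555 177.72900016]
[array([383.1, 206.8]), array([278.8, 100.5]), array([288.2, 308.6]), array([184. , 206.9])]
[array([389.8, 209.7]), array([291.4, 109.4]), array([299.8, 306.1]), array([201.4, 209.8])]
```

View pics/mc.png

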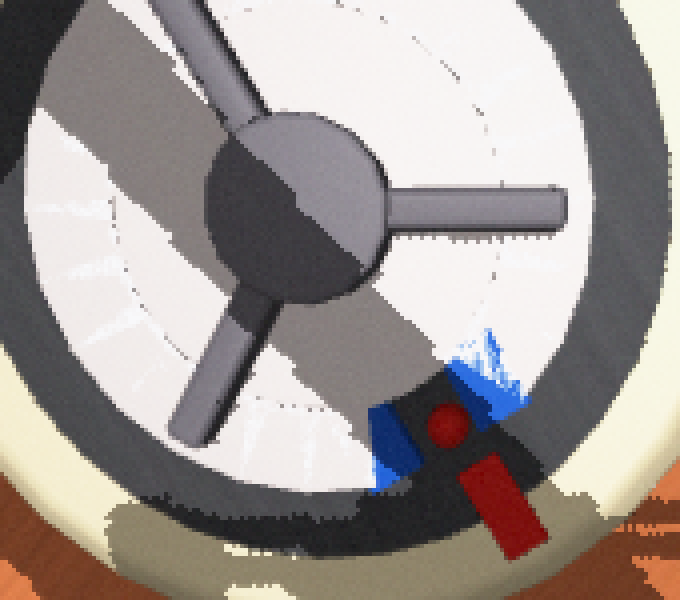

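View pics/s9side.png

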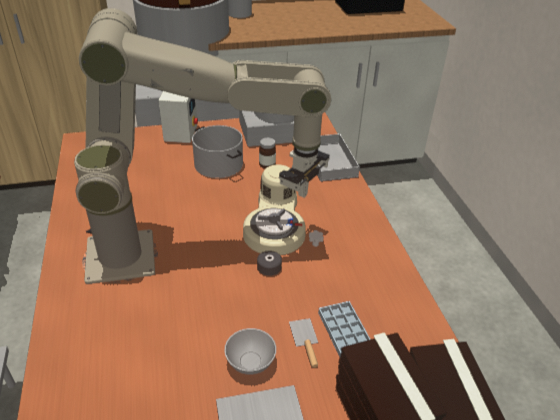

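In the crop the pin, at (448,426), stands centrally in the slot. The hub outline (x 206–388, y 111–303) matches the prediction for 82 mm (201–390, 109–306), not the one for 96 mm. The bystanders look unmoved in the side view and the hand is clear.

```bash
python3 -c "
from plant import *
close_job()"
```

```text
the job is handed in; nothing more can be done
```

The disc is home on its pin, and I handed the job in at about 12.7 s with the hand clear of everything.

- **Turning:** With the gripper shut, I pushed one vane counterclockwise by about 117° in two goes. The camera check between them showed about 4° still to go.
- **Pressing:** I pressed down on the hub until it hit a hard stop with the fingertips at 82 mm, the height given for fully home. The force there rose to about 18 N.
- **Last checks:**
  - The wrist picture shows the pin centrally in the slot, and the hub outline fits 82 mm rather than 96 mm.
  - Before pressing, my estimates of the notch angle ran from −15.5° to −17.3°, averaging −16.3°. The pin came out between −15.3° and −16.4°, so they agree within about 1–2° (up to about 2 mm).
  - The bystanders look unmoved in the side view; I did not measure their positions.
- **One oddity:** the force read only about 1 N when I paused partway down, below the stated 6 N. I took that to be the arm standing still at the time of the reading.

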